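Push the row of jaw blanks home and shut the keeper

ROBOT

A 6-joint arm with a two-finger parallel gripper is mounted at the origin on the work surface. World frame = base frame: x ahead of the robot, y to its left, z up, the work surface at z = 0. Lengths are in m, angles in rad, forces in N, time in s.
With the tool pointing down it reaches from about 0.35 to 0.85 m from the base axis. Payload 8.1 kg.
Tool frame: the origin (TCP) lies on the centre line of the jaws, within the pads' length; the fingertips stand 17 mm ahead of it and the grasp point (between the pads) lies 2 mm behind it; z points along the fingers, x is the direction in which the jaws open and shut, and the axes are right-handed (so a half turn about z gives the same grasp; the last joint's range is limited). The gripper opens to 85 mm and grips with 20 to 120 N. Pads are 22 mm wide; open, the fingers measure 114 mm over their backs; the gripper's body (76 mm by 85 mm) begins 54 mm behind the grasp point. The pads swing forward as they close: fully open they stand 13 mm farther back than shut.
Start: joints at [-1.35, 0.13, 1.488, -0, 1.523, -0.085], TCP at [0.181, -0.572, 0.248] pointing down, gripper open.
Joint ranges: [-2.96, 2.96], [-0.89, 2.26], [0.02, 2.5], [-1.34, 4.48], [0, 2.73], [-2.66, 2.66]. Speed limits (rad/s): [2.39, 2.39, 2.79, 3.14, 3.14, 3.14].

INTERFACE

Orientations are given as a 3x3 rotation matrix whose columns are the frame's x, y, z axes.
In Python, from bench import bot gives the robot as it stands. The module is installed in compiled form; this text tells all that it offers.
- The arm moves only by the tool move_arm, never from a script. Its arguments are lists of equal length, an entry for each row: "offset": the shift along the tool's x, y, z in m, a list of three; "angular": the turn, a rotation vector about the tool's x, y, z in rad, a list of three; "jaw": the closure, from -1 (fully open) to 1 (shut), so that 0 is half open. In form: {"offset": [[x, y, z], ...], "angular": [[rx, ry, rz], ...], "jaw": [jaw, ...]}. A call has exactly 5 rows; each row is the pose to reach, as a shift and turn from the pose commanded when the call began, along the tool's axes at that moment; what a row does not reach only later rows make up. A row lasts 1/8 s, in which the tool goes at most 62.5 mm and 10.7 degrees, less where a joint would pass 70% of its speed; a pose out of reach is approached as far as the arm can. A call with a gripper value outside its range is refused whole. The fingers move at their own pace and stop on an object; "grip_force" is the grip in N (left out, the last holds). Time passes only in rows, so rows that repeat a pose let the fingers close, or fill a call up. It gives the time, the measured TCP pose, the force and the opening at its end, in the units of the state.
- bot.state(): the state, without advancing time (a new reading comes with each control period).
- bot.read_camera(name): name is "side" or "top"; returns a dict with "pixels" (420x560x3 uint8, red, green, blue), "K" (3x3 intrinsics, pixels), "k1" (the pictures are not rectified: a ray, as slopes to the right and down, at radius r is drawn at 1 + k1 r^2 times it, then the intrinsics apply), "position" and "attitude" of the camera in the world. Camera axes: x right, y down, z forward; pixel columns grow to the right and rows downward; lengths in m; the calibration is good to about 2 mm. A picture is of the moment at which its call begins. There is no depth.
- bot.finish_job(): hands the job in, once; it reports no verdict.
Trained networks look in a picture, given as the dict that the camera call returned (one of the last four; its "shot" number tells which), for a name from the list of things; names that differ only in an ending like _2 or _b are one class to them, and where a whole thing is asked for, a point or a joint stands for the part that bears it (a point fixed in the world has none). Each returns a list of dicts, best first, with "score" (0 to 1); they miss things now and then, are a little off and sometimes report something else, mostly with a low value. They report only what shows in the picture. A call takes as long as a camera call. They do not tell look-alikes from the thing itself.
- bot.cut_out(name, picture): "region" (420x560 bool, what is visible of it) and "at" ([column, row] in pixels, amid what is visible of it).
The state is a dict: "time_s": time; "qpos": joint angles; "qvel": joint speeds; "joint_torque": joint torques, N m; "tcp_pos": TCP position; "eef_rot": TCP orientation; "contact_force": force on the tool from outside, world axes, zero at the start; "ft_torque": the same for the moment, N m; "gripper_width": finger opening in m.
Only numpy, scipy, OpenCV 4.12 (cv2) and the standard library are available. Lean on these libraries where they do the work, as an engineer would, in place of code of your own. Each camera call takes 0.05 s, during which the arm holds its last target. There are 200 camera calls.

TASK

Using only your fingertips, push the whole row of aluminium jaw blanks along the loading track, together as one train, until the front blank is fully home against the blue end stop. Then push the orange paddle all the way in, so that the keeper bar crosses the track behind the row. Do not lift, tip or pick up any blank, keep the row together, and leave everything else on the bench where it is.

Things in the scene. Friction and masses are not known exactly. Their poses are not given: they have to be found in the camera images.
- track: dark steel channel fixed on the bench, 315 mm long (y = -150 to +165), 60 mm wide. Origin on the bench under its middle; its y axis runs along it to the blue end stop, x across it away from the robot's side, z up. Its floor is 10 mm above the bench, 39 mm wide between guide strips 22 mm above the bench; open at the -y end. An aluminium bridge 44 mm high stands at x = -30 to -46, y = -7 to +27 mm
- track_stop (a point): middle of the foot of the blue end stop's face, on the channel floor: track x = 0, y = +150 mm, 10 mm above the bench. The stop's top is 55 mm above the bench
- keeper (a joint): steel keeper bar with an orange paddle, sliding along the track's +x: travel in m, 0 = fully out on the robot's side, 0.052 = fully in, right across the channel. Starts near 0, stays where left, resists with about 2 N. The bar (24 to 34 mm above the bench) lies at track y = +4 to +16 mm: behind the row once that is home; before, the row blocks it
- keeper_paddle (a point): middle of the orange paddle's outer face, to be pushed along the track's +x. The paddle is 30 mm wide along the track, 8 mm thick, and reaches from 18 to 58 mm above the bench; this point is 38 mm above the bench, at track y = +10 mm, x = -110 mm + keeper travel
- blank1: aluminium jaw blank, front one of the row, nearest the blue stop: 26 mm along the track (its y), 36 mm across (its x), 45 mm tall, about 0.1 kg. Origin at the centre of its underside, on the channel floor; top 55 mm above the bench. The five touch in one row; home, the row fills track y = +20 to +150 mm
- blank2: aluminium jaw blank, number 2 of the row, counted from the stop: 26 mm along the track (its y), 36 mm across (its x), 45 mm tall, about 0.1 kg. Origin at the centre of its underside, on the channel floor; top 55 mm above the bench. The five touch in one row; home, the row fills track y = +20 to +150 mm
- blank3: aluminium jaw blank, number 3 of the row, counted from the stop: 26 mm along the track (its y), 36 mm across (its x), 45 mm tall, about 0.1 kg. Origin at the centre of its underside, on the channel floor; top 55 mm above the bench. The five touch in one row; home, the row fills track y = +20 to +150 mm
- blank4: aluminium jaw blank, number 4 of the row, counted from the stop: 26 mm along the track (its y), 36 mm across (its x), 45 mm tall, about 0.1 kg. Origin at the centre of its underside, on the channel floor; top 55 mm above the bench. The five touch in one row; home, the row fills track y = +20 to +150 mm
- blank5: aluminium jaw blank, rear one of the row, the one to push on: 26 mm along the track (its y), 36 mm across (its x), 45 mm tall, about 0.1 kg. Origin at the centre of its underside, on the channel floor; top 55 mm above the bench. The five touch in one row; home, the row fills track y = +20 to +150 mm
- steel_blank: bystander, not to be moved: loose dark steel jaw blank standing on the bench near the stop end of the track, on the robot's side, 36 x 26 x 45 mm. Origin at its underside
- tape: bystander, not to be moved: roll of green tape lying flat on the bench on the far side of the track, 90 mm across, 24 mm high. Origin at its underside
- insert_case: bystander, not to be moved: blue plastic case of inserts with a clear lid lying on the bench near the open end of the track, on the robot's side, 55 x 85 x 23 mm. Origin at its underside
- face_mill: bystander, not to be moved: steel face-mill head standing on the bench on the far side of the track, 64 mm across, 45 mm high. Origin at its underside
- wood_block: bystander, not to be moved: pale wooden block lying on the bench on the far side of the track, near its open end, 40 x 90 x 40 mm. Origin at its underside
- screwdriver: bystander, not to be moved: screwdriver lying on the bench well off to the robot's right
- jaw_box: bystander, not to be moved: flat cardboard box lying on the bench well off to the robot's left, 70 x 110 x 30 mm. Origin at its underside
Mind the look-alikes: they are no part of the job. What is shaped like the blank4 but yellow is not meant. What is shaped like the blank2 but turquoise is not meant.

How it is judged:
On the way, in this order (a step that is already met when the one before it is completed fails the run):
1. the row is home against the end stop (y of blank1 in the frame of track between 0.134 and 0.14 m and x of blank1 in the frame of track between -0.005 and 0.005 m and height (world z) of each of blank1, blank2, blank3, blank4, blank5 below 0.013 m and angle between each of blank1, blank2, blank3, blank4, blank5's own z axis and vertical below 0.1 rad and y of blank2 in the frame of track between 0.108 and 0.114 m and x of blank2 in the frame of track between -0.005 and 0.005 m and y of blank3 in the frame of track between 0.082 and 0.088 m and x of blank3 in the frame of track between -0.005 and 0.005 m and y of blank4 in the frame of track between 0.056 and 0.062 m and x of blank4 in the frame of track between -0.005 and 0.005 m and y of blank5 in the frame of track between 0.03 and 0.036 m and x of blank5 in the frame of track between -0.005 and 0.005 m and value of joint keeper below 0.03 m), for 0.2 s.
2. the keeper is pushed fully in behind the row (value of joint keeper above 0.047 m and y of blank1 in the frame of track between 0.134 and 0.14 m and x of blank1 in the frame of track between -0.005 and 0.005 m and height (world z) of each of blank1, blank2, blank3, blank4, blank5 below 0.013 m and angle between each of blank1, blank2, blank3, blank4, blank5's own z axis and vertical below 0.1 rad and y of blank2 in the frame of track between 0.108 and 0.114 m and x of blank2 in the frame of track between -0.005 and 0.005 m and y of blank3 in the frame of track between 0.082 and 0.088 m and x of blank3 in the frame of track between -0.005 and 0.005 m and y of blank4 in the frame of track between 0.056 and 0.062 m and x of blank4 in the frame of track between -0.005 and 0.005 m and y of blank5 in the frame of track between 0.03 and 0.036 m and x of blank5 in the frame of track between -0.005 and 0.005 m), for 0.2 s.
At the end, for the whole second after the job is handed in: All five blanks stand upright in the channel, each within 3 mm of its home place with the row pressed up to the stop; the keeper is at least 47 of its 52 mm in; all at rest (all of step 2 and linear speed of each of blank1, blank2, blank3, blank4, blank5 below 0.01 m/s and velocity of joint keeper below 0.01 m/s); the robot touches nothing.
It fails at once if a blank is lifted more than 10 mm off the channel floor or tipped by more than 0.3 rad (height (world z) of any of blank1, blank2, blank3, blank4, blank5 above 0.02 m or angle between any of blank1, blank2, blank3, blank4, blank5's own z axis and vertical above 0.3 rad).
It fails at once if the row is broken up (a gap of more than 15 mm between its blanks) (distance between blank1 and blank5 above 0.119 m).
It fails at once if another thing on the bench is moved by more than 20 mm (distance of any of steel_blank, tape, insert_case, face_mill, wood_block, screwdriver, jaw_box from where it was at the start of the episode above 0.02 m).
It also fails if it takes over 38 s, if anything falls off the work surface, if the arm or the gripper's body presses on something with over 40 N, if the wrist force passes 120 N, or if a joint passes its speed limit or range.

## Working session

There is one attempt and no reset: what is moved stays moved. The work goes in short steps, Python scripts to look and compute and a tool call to move; the robot and the scene stay as the last step left them, time stands still between calls to the robot, and variables do not carry over. Pictures are saved under pics/ and viewed, about 8 in all and at most 12, crops included, and the job is handed in when it is done.

Besides the shell and the picture viewer there is one more tool, called after "Request:" as a command line: name --argument value ..., lists and objects as JSON in quotes. move_arm: Moves the arm, as the interface text tells. Its arguments: {"type":"object","properties":{"offset":{"type":"array"},"angular":{"type":"array"},"jaw":{"type":"array"},"grip_force":{"type":"number"}},"required":["offset","angular","jaw"]}

```bash
mkdir -p pics; cat > h.py <<'E'
import numpy as np, cv2
from bench import bot
def ray(p,px):
    K=p["K"];k=p["k1"]
    d=np.array([(px[0]-K[0][2])/K[0][0],(px[1]-K[1][2])/K[1][1]])
    u=d.copy()
    for _ in range(20): u=d/(1+k*(u@u))
    return np.array(p["attitude"])@np.array([u[0],u[1],1.])
def at_z(p,px,z):
    r=ray(p,px);c=np.array(p["position"]);return c+r*(z-c[2])/r[2]
def proj(p,X):
    q=(np.asarray(X,float)-np.array(p["position"]))@np.array(p["attitude"])
    u=q[...,:2]/q[...,2:];u=u*(1+p["k1"]*(u**2).sum(-1,keepdims=True))
    K=np.array(p["K"]);return u*[K[0,0],K[1,1]]+[K[0,2],K[1,2]]
def save(p,n): cv2.imwrite("pics/"+n,p["pixels"][:,:,::-1])
E
python3 - <<'E'
from h import *
np.set_printoptions(precision=3,suppress=True)
for n in("top","side"):
    p=bot.read_camera(n);save(p,n+"0.png");print(n,p["position"],np.array(p["attitude"]).tolist(),p["k1"],p["K"][0][0])
    for o in("track","keeper","blank1","blank5"):
        for d in bot.cut_out(o,p)[:6]: print(o,round(d["score"],2),d["at"],d["region"].sum(),at_z(p,d["at"],.055))
print(bot.state()["eef_rot"])
E
```

```text
top [ 0.282 -0.017  1.391] [[0.08510567518177872, -0.9707220155925983, 0.22462366860083255], [-0.9963705281918811, -0.08329290085425921, 0.017551729769851965], [0.0016717064589618262, -0.225302155140881, -0.9742875059685353]] -0.13363961599914767 456.41944812391773
track 0.56 [298.3, 211.9] 1568 [ 0.584 -0.047  0.055]
blank1 0.71 [276.5, 209.2] 106 [0.587 0.019 0.055]
blank1 0.68 [296.7, 204.8] 108 [ 0.606 -0.041  0.055]
blank1 0.61 [236.5, 252.4] 129 [0.447 0.125 0.055]
blank1 0.56 [303.6, 202.1] 108 [ 0.616 -0.061  0.055]
blank1 0.54 [268.4, 270.7] 119 [0.401 0.026 0.055]
blank1 0.48 [270.0, 211.4] 119 [0.579 0.038 0.055]
blank5 0.71 [276.5, 209.2] 106 [0.587 0.019 0.055]
blank5 0.68 [296.7, 204.8] 108 [ 0.606 -0.041  0.055]
blank5 0.61 [236.5, 252.4] 129 [0.447 0.125 0.055]
blank5 0.56 [303.6, 202.1] 108 [ 0.616 -0.061  0.055]
blank5 0.54 [268.4, 270.7] 119 [0.401 0.026 0.055]
blank5 0.48 [270.0, 211.4] 119 [0.579 0.038 0.055]
side [0.096 0.713 0.938] [[-0.8271945225303822, -0.38701920738388346, 0.4073884571409494], [-0.5616379828803255, 0.5922382645240624, -0.5777686511222688], [
[... 310 characters left out ...]
55]
blank1 0.71 [279.3, 198.7] 155 [ 0.618 -0.039  0.055]
blank1 0.69 [277.4, 210.3] 158 [ 0.6   -0.005  0.055]
blank1 0.61 [299.4, 286.0] 432 [0.442 0.149 0.055]
blank1 0.58 [221.1, 191.9] 322 [0.747 0.018 0.055]
blank1 0.57 [271.4, 228.6] 365 [0.579 0.05  0.055]
blank1 0.55 [342.7, 266.2] 334 [0.394 0.057 0.055]
blank5 0.71 [279.3, 198.7] 155 [ 0.618 -0.039  0.055]
blank5 0.69 [277.4, 210.3] 158 [ 0.6   -0.005  0.055]
blank5 0.61 [299.4, 286.0] 432 [0.442 0.149 0.055]
blank5 0.58 [221.1, 191.9] 322 [0.747 0.018 0.055]
blank5 0.57 [271.4, 228.6] 365 [0.579 0.05  0.055]
blank5 0.55 [342.7, 266.2] 334 [0.394 0.057 0.055]
[[ 0.301 -0.954  0.   ]
 [-0.954 -0.301  0.   ]
 [-0.    -0.    -1.   ]]
```

```bash
cd pics; python3 -c "
import cv2,numpy as np
cv2.imwrite('both.png',cv2.resize(np.vstack([cv2.imread('top0.png')]),(784,588),interpolation=cv2.INTER_CUBIC))"
```

```text
(no output)
```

View pics/both.png

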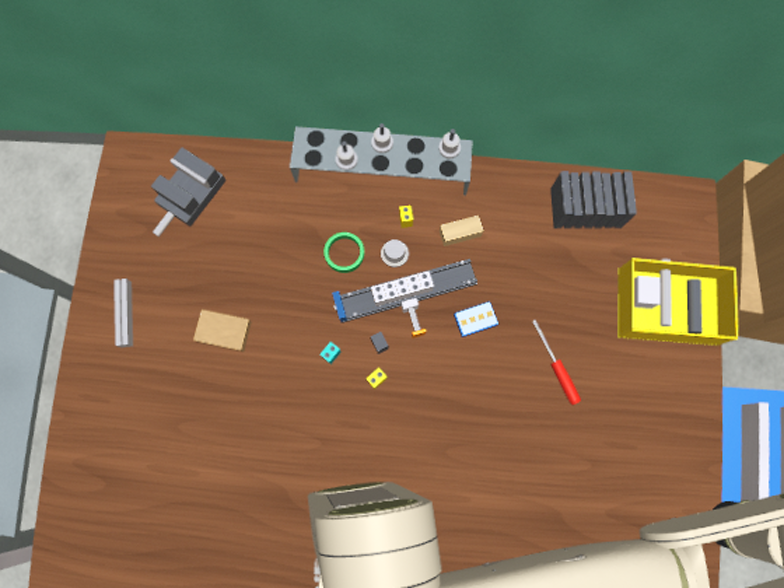

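View pics/side0.png

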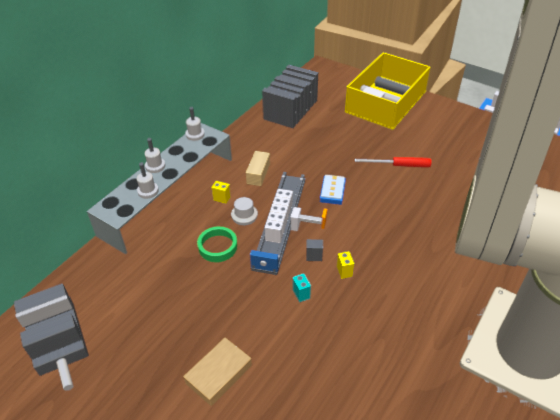

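```bash
python3 - <<'E'
import cv2,numpy as np
a=cv2.imread('pics/top0.png')[175:275,225:350]; b=cv2.imread('pics/side0.png')[170:280,240:340]
print(cv2.resize(a,None,fx=6.4,fy=5.9).shape)
cv2.imwrite('pics/ct.png',cv2.resize(a,None,fx=6,fy=6,interpolation=cv2.INTER_CUBIC))
cv2.imwrite('pics/cs.png',cv2.resize(b,None,fx=5.4,fy=5.4,interpolation=cv2.INTER_CUBIC))
E
```

```text
(590, 800, 3)
```

View pics/ct.png

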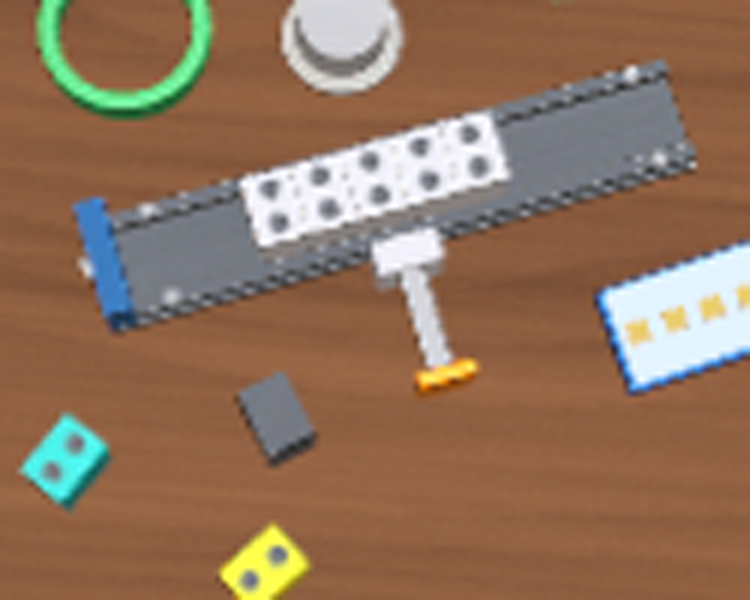

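View pics/cs.png

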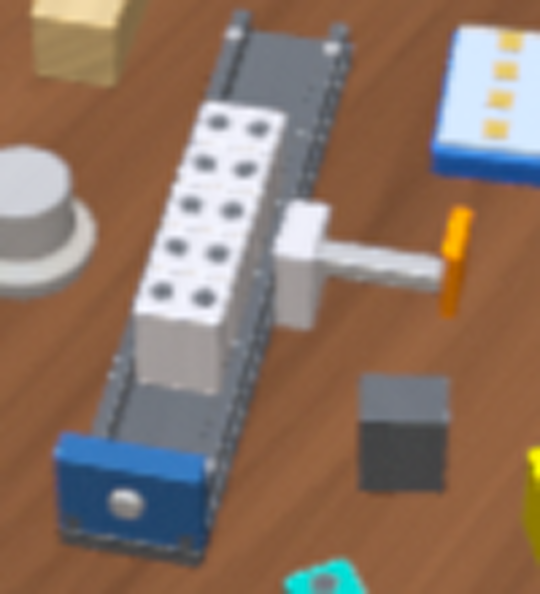

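Silver five-blank train sits in the dark channel (top crop: corners 242,180 to 508,178). The blue stop is at the left (105,262), the orange paddle at (447,376), and the bridge at (408,250). Could be mistaken for blanks: the dark steel blank at (275,420), turquoise at (65,460), yellow at (265,565), and another yellow at full-view (405,213). I choose the silver row in the channel by its description, and the crop confirms it. Next I fit the pose.

```bash
cat > fit.py <<'E'
from h import *
from scipy.optimize import least_squares
np.set_printoptions(precision=4,suppress=True)
P={n:bot.read_camera(n) for n in("top","side")}
T=[((18,'r',55),(490,112)),((-18,'r',55),(508,178)),((18,'f',55),(242,180)),((-18,'f',55),(262,248)),
((30,-150,22),(665,62)),((-30,-150,22),(693,155)),((30,165,55),(76,204)),((30,150,55),(102,198)),((-30,150,55),(131,313)),((-30,165,55),(108,322)),
((-30,27,44),(372,243)),((-30,-7,44),(438,230)),((-46,-7,44),(443,254)),((-46,27,44),(378,268)),(('p',10,58),(447,372))]
S=[((18,'r',55),(203,103)),((-18,'r',55),(287,115)),((18,'f',55),(135,315)),((-18,'f',55),(225,325)),((18,'f',10),(138,383)),((-18,'f',10),(218,392)),
((30,165,55),(60,437)),((-30,165,55),(210,457)),((-30,27,44),(275,262)),((-46,27,44),(313,268)),((-46,-7,44),(330,208)),((-30,-7,44),(291,203)),(('p',10,58),(460,222))]
def world(v,q):
    X=[]
    for a,b,z in q:
        a=v[4]*1e3-106 if a=='p' else a
        b={'r':v[3]*1e3-130,'f':v[3]*1e3}.get(b,b)
        X.append((a,b,z))
    X=np.array(X)/1e3;c,s=np.cos(v[2]),np.sin(v[2])
    return np.c_[v[0]+c*X[:,0]-s*X[:,1],v[1]+s*X[:,0]+c*X[:,1],X[:,2]]
def res(v):
    r=[]
    for n,L,o,f,b in(("top",T,(225,175),6,v[5:7]),("side",S,(240,170),5.4,v[7:9])):
        px=np.array([l[1] for l in L]);px=(px+.5)/f-.5+o
        r.append((proj(P[n],world(v,[l[0] for l in L]))+b-px).ravel())
    return np.concatenate(r+[v[5:]*1.0])
s=least_squares(res,[.584,-.03,.3,.09,0,0,0,0,0],loss='soft_l1',f_scale=.4)
print(s.x);r=res(s.x);print(r[:30].reshape(-1,2));print(r[30:56].reshape(-1,2))
E
python3 fit.py
```

```text
[ 0.6074 -0.0273  0.3759  0.0809  0.001  -0.107  -0.9235  0.2991  0.3947]
[[-0.255  -0.3331]
 [ 0.316  -0.2547]
 [-0.1558  0.2907]
 [-0.1289  0.178 ]
 [-0.3739 -1.7662]
 [ 1.0087  0.6026]
 [-0.4548  0.3633]
 [ 0.0126 -0.0292]
 [ 0.5836 -0.3859]
 [-0.4271 -0.4713]
 [-0.0935  0.4873]
 [-0.3243 -0.4986]
 [ 0.4044  0.4682]
 [ 0.4452  1.3039]
 [ 0.3208  0.1695]]
[[ 0.3573 -0.1545]
 [-0.4697 -0.3192]
 [ 0.2381 -0.5472]
 [-0.6684  0.005 ]
 [ 0.3473  0.2695]
 [ 0.886   1.009 ]
 [-0.5887  4.2889]
 [-0.8745  5.0433]
 [ 0.261  -1.1756]
 [ 0.0566 -1.276 ]
 [-0.289  -0.4112]
 [ 0.221  -0.4565]
 [-0.2789  1.48  ]]
```

```bash
sed -i "s/((30,150,55),(102,198)),((-30,150,55),(131,313)),//; s/30,165,55/30,'o',55/g; s/'f':v\[3\]\*1e3}/'f':v[3]*1e3,'o':v[9]*1e3}/; s/v\[7:9\]/v[7:9]/; s/v\[5:\]\*1.0/v[5:9]*1.0/; s/0,0,0,0,0\],loss/0,0,0,0,0,.16],loss/; s/print(s.x).*/print(s.x,np.abs(res(s.x)).round(1)); np.save('v.npy',s.x)/" fit.py; python3 fit.py
python3 - <<'E'
from h import *
v=np.load('v.npy');c,s=np.cos(v[2]),np.sin(v[2])
R=np.array([[c,-s],[s,c]])
for n,q in(("rear",(0,v[3]-.13)),("pre",(0,v[3]-.13-.045)),("homerear",(0,.02)),("paddle",(-.11+v[4],.01)),("prepaddle",(-.15,.01)),("bank",(-.058,.01))): print(n,R@q+v[:2])
st=bot.state();print(st["time_s"],st["tcp_pos"],st["gripper_width"])
for n in("top","side"):
  p=bot.read_camera(n)
  for o in ("steel_blank","insert_case","wood_block","face_mill"):
    d=bot.cut_out(o,p)
    for e in d[:2]: print(n,o,round(e["score"],2),e["at"],R.T@(at_z(p,e["at"],.03)[:2]-v[:2]))
E
```

```text
[ 0.6071 -0.0264  0.3745  0.0802  0.0008 -0.0827 -0.8829  0.319   0.3057
  0.158 ] [0.3 0.3 0.3 0.2 0.2 0.3 0.2 0.2 0.6 1.6 0.7 0.8 1.5 0.3 1.5 1.1 0.4 0.6
 0.6 0.4 0.1 0.6 0.1 1.4 0.  0.3 0.4 0.2 0.5 0.4 0.2 0.6 0.8 0.  0.3 0.2
 0.8 1.  0.  2.  0.4 2.8 0.1 1.  0.1 1.1 0.4 0.2 0.1 0.3 0.3 1.7 0.1 0.9
 0.3 0.3]
rear [ 0.62536615 -0.07278935]
pre [ 0.64182774 -0.11467033]
homerear [ 0.59981718 -0.00778863]
paddle [ 0.50188412 -0.05702662]
prepaddle [ 0.46387207 -0.07196751]
bank [ 0.54949539 -0.03831269]
0.7 [ 0.18066446 -0.57218449  0.24834531] 0.08556001777878519
top steel_blank 0.4 [268.3, 245.9] [-0.09820555  0.10371291]
top insert_case 0.64 [339.6, 228.8] [-0.1098482  -0.11833938]
top wood_block 0.74 [327.1, 165.7] [ 0.09234947 -0.14374095]
top face_mill 0.83 [278.8, 181.5] [0.08587523 0.01618241]
side steel_blank 0.54 [314.2, 252.1] [-0.1003338   0.10853382]
side insert_case 0.84 [331.0, 189.5] [-0.10597835 -0.09795815]
side insert_case 0.42 [258.0, 168.7] [ 0.08870642 -0.13758841]
side wood_block 0.84 [258.0, 170.0] [ 0.08746499 -0.13266192]
side face_mill 0.65 [241.7, 209.4] [0.09063411 0.01315675]
```

Request:
move_arm --offset '[[-0.027, -0.052, 0], [-0.054, -0.104, 0], [-0.081, -0.156, 0], [-0.108, -0.208, 0], [-0.135, -0.26, 0]]' --angular '[[0, 0, 0], [0, 0, 0], [0, 0, 0], [0, 0, 0], [0, 0, 0]]' --jaw '[1, 1, 1, 1, 1]' --grip_force 20

```text
time_s: 1.82
tcp_pos: [0.3891, -0.3637, 0.2486]
eef_rot: [[0.301, -0.954, 0.0], [-0.954, -0.301, -0.0], [0.001, -0.0, -1.0]]
contact_force: [0.5, -0.6, -1.0]
gripper_width: 0.0001
```

Request:
move_arm --offset '[[-0.027, -0.052, 0], [-0.054, -0.104, 0.02], [-0.081, -0.156, 0.04], [-0.108, -0.208, 0.06], [-0.135, -0.26, 0.08]]' --angular '[[0, 0, 0], [0, 0, 0], [0, 0, -0.02], [0, 0, -0.04], [0, 0, -0.069]]' --jaw '[1, 1, 1, 1, 1]'

```text
time_s: 2.45
tcp_pos: [0.5966, -0.1566, 0.1679]
eef_rot: [[0.367, -0.93, 0.001], [-0.93, -0.367, -0.0], [0.001, -0.0, -1.0]]
contact_force: [0.5, -0.7, 0.8]
gripper_width: -0.0001
```

```bash
cat > to.py <<'E'
import sys
from h import *
np.set_printoptions(precision=4,suppress=True)
v=np.load('v.npy');c,s=np.cos(v[2]),np.sin(v[2]);R=np.array([[c,-s],[s,c]])
st=bot.state();p=np.array(st["tcp_pos"]);E=np.array(st["eef_rot"])
print("t",st["time_s"],"track",R.T@(p[:2]-v[:2]),"z",p[2],"F",st["contact_force"],"w",st["gripper_width"])
print("yaw err",np.arctan2(E[1,0],E[0,0])-(v[2]-np.pi/2), "q",np.array(st["qpos"]))
for a in sys.argv[1:]:
    g=np.array(eval(a));X=np.r_[R@g[:2]+v[:2],g[2]];print(g,"tool off",E.T@(X-p))
E
python3 to.py "(0,-.09,.1)" "(0,-.09,.04)"
```

```text
t 2.45 track [-0.0575 -0.1173] z 0.1679336645964388 F [ 0.4528 -0.7495  0.8065] w -0.00014920601815088477
yaw err 0.0011887480713894671 q [-0.3398  0.2233  1.5324 -0.0001  1.3852  0.8554]
[ 0.   -0.09  0.1 ] tool off [-0.0273 -0.0575  0.0679]
[ 0.   -0.09  0.04] tool off [-0.0273 -0.0574  0.1279]
```

Request:
move_arm --offset '[[-0.013, -0.029, 0.02], [-0.027, -0.057, 0.04], [-0.027, -0.057, 0.068], [-0.027, -0.057, 0.068], [-0.027, -0.057, 0.068]]' --angular '[[0, 0, 0], [0, 0, 0], [0, 0, 0], [0, 0, 0], [0, 0, 0]]' --jaw '[1, 1, 1, 1, 1]'

```text
time_s: 3.08
tcp_pos: [0.6387, -0.1126, 0.1013]
eef_rot: [[0.366, -0.931, 0.001], [-0.931, -0.366, -0.0], [0.0, -0.001, -1.0]]
contact_force: [0.1, 0.3, 0.2]
gripper_width: 0.0001
```

```bash
python3 to.py "(0,-.09,.04)"; python3 - <<'E'
from h import *
a=bot.read_camera("top");b=bot.read_camera("side")
f=lambda p,y,x,n,m:cv2.resize(p["pixels"][y:y+n,x:x+m,::-1],None,fx=4,fy=4,interpolation=cv2.INTER_CUBIC)
cv2.imwrite("pics/pre.png",np.hstack([f(a,160,240,110,110),f(b,170,240,110,90)]))
E
```

```text
t 3.075 track [-0.0022 -0.0918] z 0.10128608569696497 F [0.1364 0.3414 0.1834] w 8.968540767483335e-05
yaw err -0.0001690233146947051 q [-0.2535  0.3659  1.488  -0.0001  1.2871  0.943 ]
[ 0.   -0.09  0.04] tool off [-0.0018 -0.0022  0.0613]
```

View pics/pre.png

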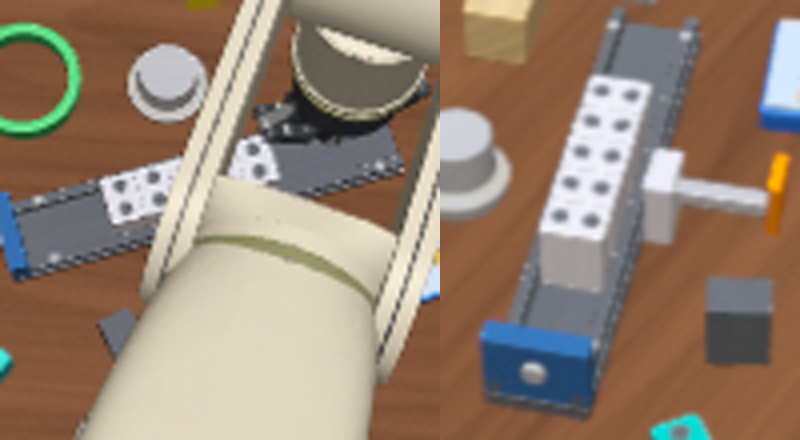

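The arm is behind the row, and the row is unmoved. The side crop starts too low to show the fingers. Descending now.

Request:
move_arm --offset '[[-0.001, -0.001, 0.02], [-0.001, -0.002, 0.04], [-0.001, -0.002, 0.061], [-0.001, -0.002, 0.061], [-0.001, -0.002, 0.061]]' --angular '[[0, 0, 0], [0, 0, 0], [0, 0, 0], [0, 0, 0], [0, 0, 0]]' --jaw '[1, 1, 1, 1, 1]'

```text
time_s: 3.8
tcp_pos: [0.6399, -0.1105, 0.0391]
eef_rot: [[0.366, -0.931, -0.0], [-0.931, -0.366, 0.0], [-0.0, 0.0, -1.0]]
contact_force: [0.3, 0.1, 0.4]
gripper_width: 0.0002
```

```bash
python3 to.py "(0,-.0645,.04)"; python3 - <<'E'
from h import *
b=bot.read_camera("side")
cv2.imwrite("pics/pre2.png",cv2.resize(b["pixels"][120:260,220:360,::-1],None,fx=4,fy=4,interpolation=cv2.INTER_CUBIC))
E
```

```text
t 3.8 track [-0.0002 -0.0902] z 0.03912933434103233 F [0.2976 0.1234 0.3744] w 0.0002340126584068959
yaw err 0.0003290672081566193 q [-0.2499  0.4415  1.5143  0.      1.1862  0.9461]
[ 0.     -0.0645  0.04  ] tool off [-0.0257 -0.0003 -0.0009]
```

View pics/pre2.png

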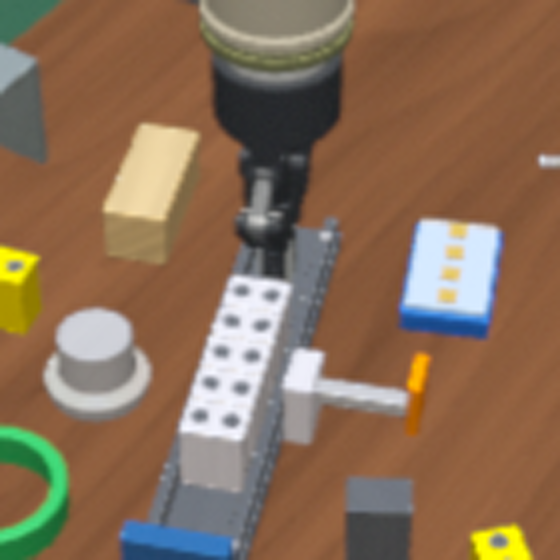

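The fingers are in the channel behind the row, with nothing else near. Approaching contact.

Request:
move_arm --offset '[[-0.008, 0, 0], [-0.015, 0, 0], [-0.02, 0, 0], [-0.024, 0, 0], [-0.028, 0, 0]]' --angular '[[0, 0, 0], [0, 0, 0], [0, 0, 0], [0, 0, 0], [0, 0, 0]]' --jaw '[1, 1, 1, 1, 1]'

```text
time_s: 4.47
tcp_pos: [0.6297, -0.0844, 0.0395]
eef_rot: [[0.366, -0.931, 0.001], [-0.931, -0.366, -0.0], [0.001, -0.0, -1.0]]
contact_force: [1.1, -3.1, -0.0]
gripper_width: -0.0001
```

Request:
move_arm --offset '[[-0.003, 0, 0], [-0.006, 0, 0], [-0.009, 0, 0], [-0.012, 0, 0], [-0.015, 0, 0]]' --angular '[[0, 0, 0], [0, 0, 0], [0, 0, 0], [0, 0, 0], [0, 0, 0]]' --jaw '[1, 1, 1, 1, 1]'

```text
time_s: 5.1
tcp_pos: [0.6242, -0.0704, 0.0394]
eef_rot: [[0.366, -0.931, 0.0], [-0.931, -0.366, -0.0], [0.0, -0.0, -1.0]]
contact_force: [2.1, -3.3, 0.0]
gripper_width: 0.0002
```

```bash
python3 to.py "(0,0.0055,.04)"; python3 - <<'E'
from h import *
b=bot.read_camera("side")
cv2.imwrite("pics/push1.png",cv2.resize(b["pixels"][170:280,240:340,::-1],None,fx=5.4,fy=5.4,interpolation=cv2.INTER_CUBIC))
E
```

```text
t 5.1 track [-0.0002 -0.0472] z 0.039411901448079795 F [ 2.1075 -3.2815  0.019 ] w 0.00019523046682802658
yaw err 0.00019364444959824034 q [-0.1939  0.3899  1.581  -0.0001  1.1704  1.0022]
[0.     0.0055 0.04  ] tool off [-0.0527 -0.0002 -0.0006]
```

View pics/push1.png

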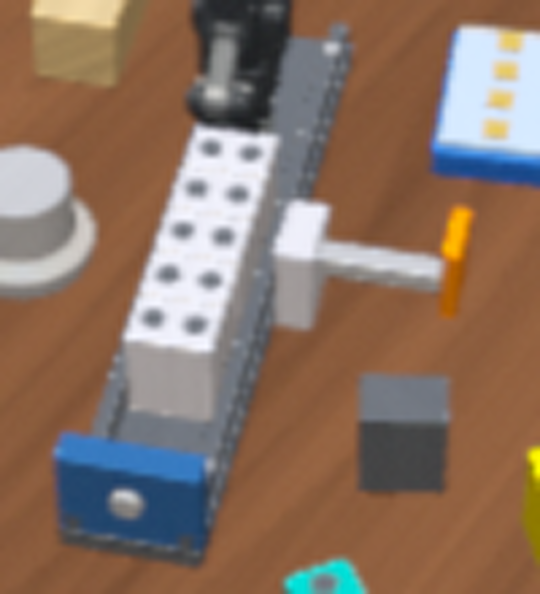

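The row moves as one with about 4 N, its front top edge now at crop (127,338)-(215,350). Continuing.

Request:
move_arm --offset '[[-0.004, 0, 0], [-0.008, 0, 0], [-0.012, 0, 0], [-0.016, 0, 0], [-0.02, 0, 0]]' --angular '[[0, 0, 0], [0, 0, 0], [0, 0, 0], [0, 0, 0], [0, 0, 0]]' --jaw '[1, 1, 1, 1, 1]'

```text
time_s: 5.78
tcp_pos: [0.6168, -0.0516, 0.0394]
eef_rot: [[0.366, -0.931, 0.0], [-0.931, -0.366, -0.0], [0.0, -0.0, -1.0]]
contact_force: [2.0, -3.3, 0.2]
gripper_width: 0.0002
```

Request:
move_arm --offset '[[-0.004, 0, 0], [-0.008, 0, 0], [-0.012, 0, 0], [-0.016, 0, 0], [-0.02, 0, 0]]' --angular '[[0, 0, 0], [0, 0, 0], [0, 0, 0], [0, 0, 0], [0, 0, 0]]' --jaw '[1, 1, 1, 1, 1]'

```text
time_s: 6.4
tcp_pos: [0.6095, -0.0331, 0.0393]
eef_rot: [[0.366, -0.931, 0.0], [-0.931, -0.366, -0.0], [0.0, -0.0, -1.0]]
contact_force: [1.2, -4.7, 1.9]
gripper_width: -0.0004
```

Request:
move_arm --offset '[[-0.002, 0, 0], [-0.004, 0, 0], [-0.005, 0, 0], [-0.006, 0, 0], [-0.007, 0, 0]]' --angular '[[0, 0, 0], [0, 0, 0], [0, 0, 0], [0, 0, 0], [0, 0, 0]]' --jaw '[1, 1, 1, 1, 1]'

```text
time_s: 7.02
tcp_pos: [0.607, -0.0268, 0.0393]
eef_rot: [[0.366, -0.931, 0.0], [-0.931, -0.366, -0.0], [0.0, -0.0, -1.0]]
contact_force: [2.3, -4.8, 1.8]
gripper_width: -0.0001
```

```bash
python3 to.py "(0,0.0055,.04)"
```

```text
t 7.025 track [-0.0003 -0.0003] z 0.039320014012210656 F [ 2.2614 -4.8261  1.8286] w -0.00010415057663898573
yaw err 0.00021384505396193632 q [-0.1284  0.3409  1.6435 -0.0001  1.1571  1.0677]
[0.     0.0055 0.04  ] tool off [-0.0058 -0.0003 -0.0007]
```

Request:
move_arm --offset '[[-0.001, 0, 0], [-0.002, 0, 0], [-0.003, 0, 0], [-0.004, 0, 0], [-0.005, 0, 0]]' --angular '[[0, 0, 0], [0, 0, 0], [0, 0, 0], [0, 0, 0], [0, 0, 0]]' --jaw '[1, 1, 1, 1, 1]'

```text
time_s: 7.65
tcp_pos: [0.6052, -0.0221, 0.0394]
eef_rot: [[0.366, -0.931, 0.0], [-0.931, -0.366, -0.0], [0.0, -0.0, -1.0]]
contact_force: [2.0, -4.6, 2.2]
gripper_width: -0.0001
```

```bash
python3 to.py; python3 - <<'E'
from h import *
b=bot.read_camera("side")
cv2.imwrite("pics/push2.png",cv2.resize(b["pixels"][170:280,240:340,::-1],None,fx=5.4,fy=5.4,interpolation=cv2.INTER_CUBIC))
E
```

```text
t 7.65 track [-0.0002  0.0047] z 0.039377150399895755 F [ 2.0361 -4.5887  2.2174] w -6.71167362102989e-05
yaw err 0.0002441109038084921 q [-0.1211  0.336   1.6495 -0.      1.1559  1.0749]
```

View pics/push2.png

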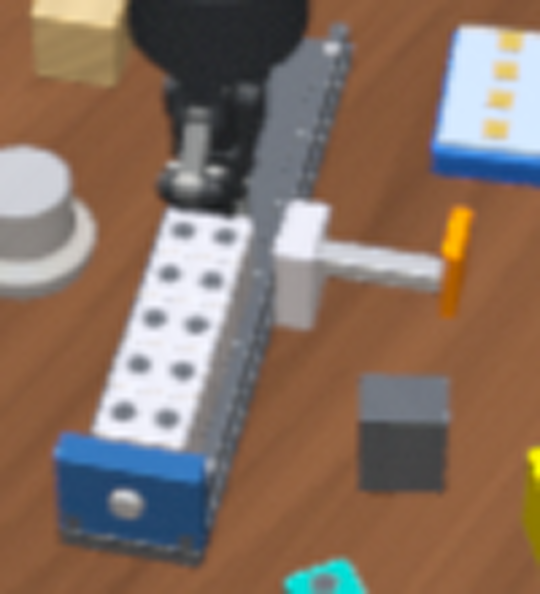

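Front blank is almost at the stop, and the force (5 N) says it is still sliding. Creeping on until the force rises.

Request:
move_arm --offset '[[-0.001, 0, 0], [-0.002, 0, 0], [-0.003, 0, 0], [-0.003, 0, 0], [-0.003, 0, 0]]' --angular '[[0, 0, 0], [0, 0, 0], [0, 0, 0], [0, 0, 0], [0, 0, 0]]' --jaw '[1, 1, 1, 1, 1]'

```text
time_s: 8.32
tcp_pos: [0.6046, -0.0207, 0.0395]
eef_rot: [[0.366, -0.931, 0.001], [-0.931, -0.366, -0.002], [0.002, -0.0, -1.0]]
contact_force: [4.9, -10.8, 0.5]
gripper_width: 0.0
```

Request:
move_arm --offset '[[-0.001, 0, 0], [-0.002, 0, 0], [-0.002, 0, 0], [-0.002, 0, 0], [-0.002, 0, 0]]' --angular '[[0, 0, 0], [0, 0, 0], [0, 0, 0], [0, 0, 0], [0, 0, 0]]' --jaw '[1, 1, 1, 1, 1]'

```text
time_s: 8.95
tcp_pos: [0.6046, -0.0205, 0.0399]
eef_rot: [[0.365, -0.931, 0.003], [-0.931, -0.365, -0.004], [0.005, -0.001, -1.0]]
contact_force: [6.7, -17.6, -0.7]
gripper_width: -0.0001
```

The force rose to 19 N with no motion, so the row is home. Backing off straight, then lifting.

Request:
move_arm --offset '[[0.005, 0, 0], [0.012, 0, 0], [0.025, 0, 0], [0.03, 0, -0.02], [0.03, 0, -0.05]]' --angular '[[0, 0, 0], [0, 0, 0], [0, 0, 0], [0, 0, 0], [0, 0, 0]]' --jaw '[1, 1, 1, 1, 1]'

```text
time_s: 9.57
tcp_pos: [0.6138, -0.0458, 0.0899]
eef_rot: [[0.366, -0.931, -0.002], [-0.931, -0.366, 0.0], [-0.001, 0.002, -1.0]]
contact_force: [0.5, -0.0, 0.3]
gripper_width: -0.0004
```

Request:
move_arm --offset '[[0, 0, -0.04], [0, 0.03, -0.05], [-0.01, 0.08, -0.05], [-0.02, 0.13, -0.05], [-0.03, 0.15, -0.05]]' --angular '[[0, 0, 0], [0, 0, 0], [0, 0, 0], [0, 0, 0], [0, 0, 0]]' --jaw '[1, 1, 1, 1, 1]'

```text
time_s: 10.2
tcp_pos: [0.4619, -0.0728, 0.1404]
eef_rot: [[0.365, -0.931, 0.0], [-0.931, -0.365, -0.0], [0.0, -0.0, -1.0]]
contact_force: [0.0, -0.5, 0.9]
gripper_width: 0.0002
```

```bash
python3 to.py "(-.15,0.01,.045)"; python3 - <<'E'
from h import *
b=bot.read_camera("side")
cv2.imwrite("pics/home.png",cv2.resize(b["pixels"][160:280,230:350,::-1],None,fx=4.8,fy=4.8,interpolation=cv2.INTER_CUBIC))
E
```

```text
t 10.2 track [-0.1521  0.0099] z 0.14038844320679483 F [ 0.0306 -0.5155  0.8902] w 0.00022248465906471758
yaw err -0.0007230644717000079 q [-0.266  -0.1553  1.9722 -0.      1.3242  0.931 ]
[-0.15   0.01   0.045] tool off [-0.0001 -0.0021  0.0954]
```

View pics/home.png

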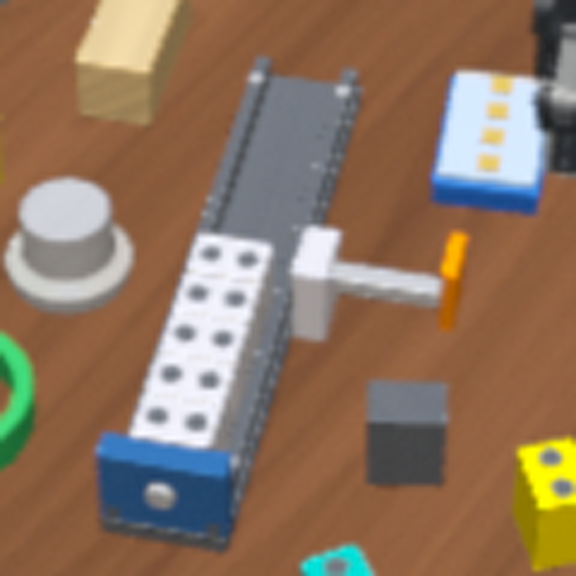

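The row sits against the stop, unbroken (front edge at crop (130,440)-(215,447)), and the keeper is still out. The bystanders are unmoved. Now down behind the paddle.

Request:
move_arm --offset '[[0, 0, 0.03], [0, 0, 0.06], [0, 0, 0.085], [0, 0, 0.096], [0, -0.005, 0.096]]' --angular '[[0, 0, 0], [0, 0, 0], [0, 0, 0], [0, 0, 0], [0, 0, 0]]' --jaw '[1, 1, 1, 1, 1]'

```text
time_s: 10.88
tcp_pos: [0.4685, -0.0705, 0.0434]
eef_rot: [[0.366, -0.931, -0.001], [-0.931, -0.366, 0.0], [-0.0, 0.001, -1.0]]
contact_force: [-0.4, -0.4, 0.2]
gripper_width: 0.0001
```

Request:
move_arm --offset '[[0, -0.008, 0], [0, -0.014, 0], [0, -0.02, 0], [0, -0.025, 0], [0, -0.03, 0]]' --angular '[[0, 0, 0], [0, 0, 0], [0, 0, 0], [0, 0, 0], [0, 0, 0]]' --jaw '[1, 1, 1, 1, 1]'

```text
time_s: 11.5
tcp_pos: [0.4964, -0.0595, 0.0433]
eef_rot: [[0.366, -0.931, -0.001], [-0.931, -0.366, -0.0], [-0.0, 0.001, -1.0]]
contact_force: [-1.9, -0.6, 1.6]
gripper_width: 0.0001
```

```bash
python3 to.py "(-.069,0.01,.045)"; python3 - <<'E'
from h import *
b=bot.read_camera("side")
cv2.imwrite("pics/pad.png",cv2.resize(b["pixels"][160:280,230:350,::-1],None,fx=4.8,fy=4.8,interpolation=cv2.INTER_CUBIC))
E
```

```text
t 11.5 track [-0.1152  0.0097] z 0.04332215560688607 F [-1.9455 -0.6389  1.6222] w 0.00012371380198797368
yaw err 0.0003929624716105806 q [-0.2217  0.0687  1.95   -0.0003  1.1233  0.9744]
[-0.069  0.01   0.045] tool off [-0.0003 -0.0462 -0.0017]
```

View pics/pad.png

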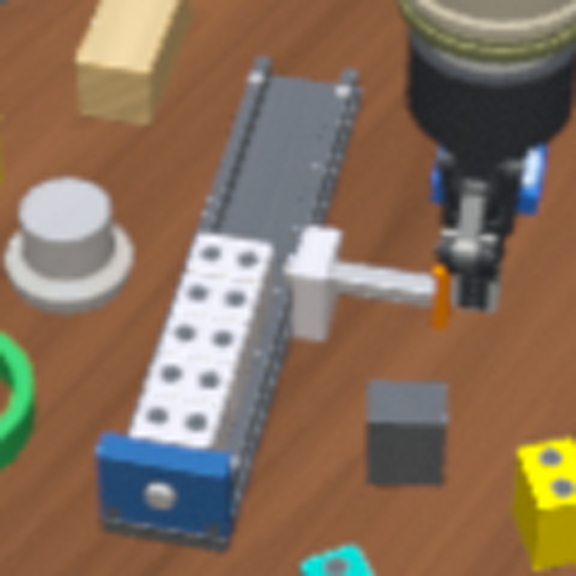

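The fingers are on the paddle at about 2 N and it is moving in. Continuing.

Request:
move_arm --offset '[[0, -0.004, 0], [0, -0.008, 0], [0, -0.012, 0], [0, -0.016, 0], [0, -0.02, 0]]' --angular '[[0, 0, 0], [0, 0, 0], [0, 0, 0], [0, 0, 0], [0, 0, 0]]' --jaw '[1, 1, 1, 1, 1]'

```text
time_s: 12.18
tcp_pos: [0.5151, -0.0522, 0.0432]
eef_rot: [[0.366, -0.931, -0.0], [-0.931, -0.366, -0.0], [0.0, 0.0, -1.0]]
contact_force: [-1.4, -2.2, -1.1]
gripper_width: 0.0001
```

Request:
move_arm --offset '[[0, -0.004, 0], [0, -0.008, 0], [0, -0.012, 0], [0, -0.016, 0], [0, -0.02, 0]]' --angular '[[0, 0, 0], [0, 0, 0], [0, 0, 0], [0, 0, 0], [0, 0, 0]]' --jaw '[1, 1, 1, 1, 1]'

```text
time_s: 12.8
tcp_pos: [0.5337, -0.0448, 0.0433]
eef_rot: [[0.366, -0.931, -0.0], [-0.931, -0.366, -0.0], [0.0, 0.0, -1.0]]
contact_force: [-0.8, -2.6, -1.0]
gripper_width: -0.0001
```

Request:
move_arm --offset '[[0, -0.002, 0], [0, -0.003, 0], [0, -0.004, 0], [0, -0.005, 0], [0, -0.006, 0]]' --angular '[[0, 0, 0], [0, 0, 0], [0, 0, 0], [0, 0, 0], [0, 0, 0]]' --jaw '[1, 1, 1, 1, 1]'

```text
time_s: 13.42
tcp_pos: [0.5391, -0.0427, 0.0433]
eef_rot: [[0.366, -0.931, -0.0], [-0.931, -0.366, 0.0], [-0.0, 0.0, -1.0]]
contact_force: [-0.6, -0.8, -0.0]
gripper_width: 0.0002
```

```bash
python3 to.py "(-.069,0.01,.045)"
```

```text
t 13.425 track [-0.0693  0.0097] z 0.043304951858355235 F [-0.6022 -0.7819 -0.0003] w 0.0001676330088084161
yaw err 0.000231171341811498 q [-0.1739  0.1726  1.8364  0.      1.1326  1.0222]
[-0.069  0.01   0.045] tool off [-0.0003 -0.0003 -0.0017]
```

Request:
move_arm --offset '[[0, -0.001, 0], [0, -0.002, 0], [0, -0.003, 0], [0, -0.004, 0], [0, -0.004, 0]]' --angular '[[0, 0, 0], [0, 0, 0], [0, 0, 0], [0, 0, 0], [0, 0, 0]]' --jaw '[1, 1, 1, 1, 1]'

```text
time_s: 14.05
tcp_pos: [0.5408, -0.042, 0.0432]
eef_rot: [[0.366, -0.931, -0.005], [-0.931, -0.366, -0.001], [-0.001, 0.005, -1.0]]
contact_force: [-14.9, -5.7, 9.9]
gripper_width: -0.0002
```

```bash
python3 to.py; python3 - <<'E'
from h import *
b=bot.read_camera("side")
cv2.imwrite("pics/pad2.png",cv2.resize(b["pixels"][160:280,230:350,::-1],None,fx=4.8,fy=4.8,interpolation=cv2.INTER_CUBIC))
E
```

```text
t 14.05 track [-0.0674  0.0097] z 0.0432353813752137 F [-14.8882  -5.7434   9.9424] w -0.00019460152711082347
yaw err 0.00031247327875383313 q [-0.1708  0.1808  1.8272 -0.0021  1.138   1.026 ]
```

View pics/pad2.png

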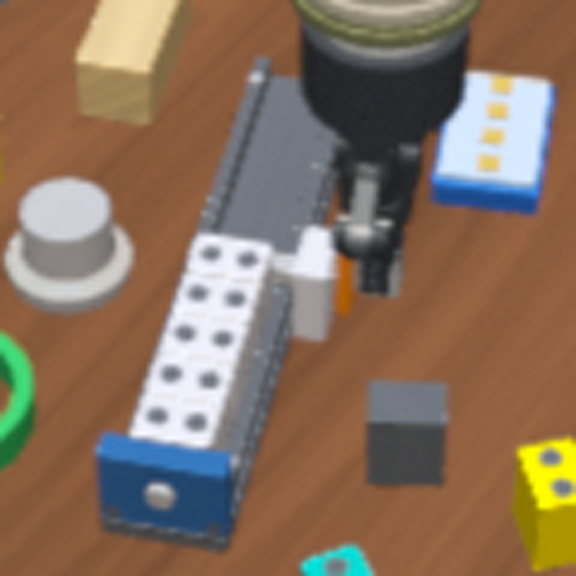

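16 N with no more motion at the expected full travel. The paddle is near the bridge and the bar shows behind the row at crop (285,262). Backing off.

Request:
move_arm --offset '[[0, 0.006, 0], [0, 0.015, 0], [0, 0.035, 0], [0, 0.05, 0], [0, 0.06, -0.03]]' --angular '[[0, 0, 0], [0, 0, 0], [0, 0, 0], [0, 0, 0], [0, 0, 0]]' --jaw '[1, 1, 1, 1, 1]'

```text
time_s: 14.72
tcp_pos: [0.4838, -0.0629, 0.0711]
eef_rot: [[0.366, -0.931, -0.005], [-0.931, -0.366, 0.001], [-0.003, 0.004, -1.0]]
contact_force: [0.7, -0.1, 1.0]
gripper_width: -0.0002
```

Request:
move_arm --offset '[[0, 0.01, -0.05], [0.03, 0.04, -0.1], [0.07, 0.05, -0.12], [0.12, 0.05, -0.12], [0.15, 0.05, -0.12]]' --angular '[[0, 0, 0], [0, 0, 0], [0, 0, 0], [0, 0, 0], [0, 0, 0]]' --jaw '[1, 1, 1, 1, 1]'

```text
time_s: 15.35
tcp_pos: [0.4957, -0.2234, 0.1942]
eef_rot: [[0.365, -0.931, 0.002], [-0.931, -0.365, -0.001], [0.002, -0.001, -1.0]]
contact_force: [-0.0, 0.4, -0.7]
gripper_width: -0.0001
```

```bash
python3 to.py; python3 - <<'E'
from h import *
f=lambda p,y,x,n,m:cv2.resize(p["pixels"][y:y+n,x:x+m,::-1],None,fx=4.5,fy=4.5,interpolation=cv2.INTER_CUBIC)
v=np.load('v.npy');c,s=np.cos(v[2]),np.sin(v[2]);R=np.array([[c,-s],[s,c]])
a=bot.read_camera("top");b=bot.read_camera("side")
for n,p,bi in(("top",a,v[5:7]),("side",b,v[7:9])):
  for d in bot.cut_out("blank1",p)[:9]:
    t=R.T@(at_z(p,np.array(d["at"])-bi,.055)[:2]-v[:2])
    if abs(t[0])<.03: print(n,"blank",d["score"],t)
  for q in((-18,20),(18,20),(-18,150),(18,150)):
    X=np.r_[R@(np.array(q)/1e3)+v[:2],.055]; u=proj(p,X)+bi
    cv2.circle(p["pixels"],tuple(int(k*16) for k in u),4,(255,0,0),-1,shift=4)
cv2.imwrite("pics/end.png",np.hstack([f(a,165,225,110,90),f(b,170,240,110,85)]))
E
```

```text
t 15.35 track [-0.1757 -0.1426] z 0.19418916216193635 F [-0.0479  0.4351 -0.7437] w -6.12755518855829e-05
yaw err -0.0010530551079672712 q [-0.5177  0.008   1.7157  0.      1.4155  0.6797]
top blank 0.71 [0.01899106 0.40513958]
top blank 0.63 [-0.00410387  0.14424579]
top blank 0.53 [-0.00110955  0.07576953]
top blank 0.52 [-0.00070574  0.05876769]
side blank 0.71 [-0.004864    0.11759811]
side blank 0.58 [0.00294154 0.13628678]
side blank 0.58 [-0.00168541  0.06060382]
side blank 0.48 [-0.0038863   0.08421701]
side blank 0.45 [-0.0041837   0.03567177]
```

View pics/end.png

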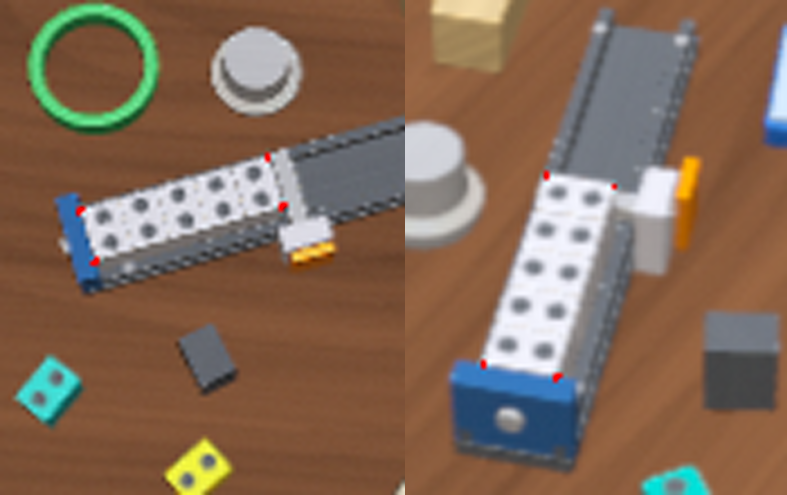

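The row fills its predicted home rectangle (red marks), the keeper bar lies right across the channel behind it, and the arm is clear. Handing in.

```bash
python3 -c "
from bench import bot
print(bot.finish_job())"
```

```text
the job is handed in; nothing more can be done
None
```

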